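Index the loaded shuttle nest under the welding horn

ROBOT

A 6-joint arm with a two-finger parallel gripper is mounted at the origin on the work surface. World frame = base frame: x ahead of the robot, y to its left, z up, the work surface at z = 0. Lengths are in m, angles in degrees, forces in N, time in s.
With the tool pointing down it reaches from about 0.35 to 0.85 m from the base axis. Payload 8.1 kg.
Tool frame: the origin (TCP) lies at the very end of the fingers, on their centre line; the grasp point (between the pads) lies arm.grip_depth behind it (arm.grip_depth is the distance from the TCP to the grasp point, in m); z points along the fingers, y is the direction in which the jaws open and shut (so a half turn about z gives the same grasp; the last joint's range is limited). The gripper opens to 93 mm and grips with 3 to 60 N. Pads are 15 mm wide; open, the fingers measure 128 mm over their backs; the gripper's body (75 mm by 188 mm) begins 65 mm behind the grasp point.
Start: joints at [65.982, 7.471, 85.268, -0, 87.261, -4.893], TCP at [0.197, 0.567, 0.219] pointing down, gripper open.
Joint ranges: [-169.43, 169.43], [-51.17, 129.36], [1.28, 143.12], [-76.62, 256.62], [0, 156.53], [-152.29, 152.29]. Speed limits (degrees/s): [136.94, 136.94, 159.86, 180, 180, 180].

INTERFACE

Orientations are given as a 3x3 rotation matrix whose columns are the frame's x, y, z axes.
In Python, from bench import arm, imaging gives the robot as it stands.
- The arm moves only by the tool arm_command, never from a script. Its argument "moves" is a list of rows, each an object with "gripper": the closure, from -1 (fully open) to 1 (shut); "translation": the shift along the world's x, y, z in cm, a list of three; "dr": the turn, a rotation vector about the world's x, y, z in degrees, a list of three. In form: [{"gripper": gripper, "translation": [tx, ty, tz], "dr": [rx, ry, rz]}, ...]. A call has 1 to 12 rows; each row is the pose to reach, as a shift and turn from the pose commanded when the call began; what a row does not reach only later rows make up. A row lasts 1/10 s, in which the tool goes at most 50 mm and 8.59 degrees, less where a joint would pass 70% of its speed; a pose out of reach is approached as far as the arm can. A call with a gripper value outside its range is refused whole. The fingers move at their own pace and stop on an object; "newtons" is the grip in N (left out, the last holds). Time passes only in rows, so rows that repeat a pose let the fingers close. It gives the time, the measured TCP pose, the force and the opening at its end, in the units of the state.
- arm.state(): the state, without advancing time (a new reading comes with each control period).
- imaging.grab_frame(name): name is "scene" or "top" or "wrist"; returns a dict with "pixels" (420x560x3 uint8, red, green, blue), "vertical_fov" (degrees; the focal length in pixels is half the picture's height over the tangent of half this angle, whatever the lens; pixels are square), "cx", "cy" (the principal point, pixels), "R" (3x3) and "t" (3): a world point X has camera coordinates R X + t. Camera axes: x right, y down, z forward; pixel columns grow to the right and rows downward; lengths in m; the calibration is good to about 2 mm. A picture is of the moment at which its call begins. There is no depth.
- arm.sign_off(): hands the job in, once; it reports no verdict.
The state is a dict: "t": time; "joint_pos": joint angles; "joint_vel": joint speeds; "joint_efforts": joint torques, N m; "eef_pos": TCP position; "tcp_rot": TCP orientation; "force": force on the tool from outside, world axes, zero at the start; "torque": the same for the moment, N m; "opening": opening from 0.0 (shut) to 1.0 (fully open).
Only numpy, scipy, OpenCV 4.12 (cv2) and the standard library are available. Lean on these libraries where they do the work, as an engineer would, in place of code of your own. Each camera call takes 0.05 s, during which the arm holds its last target.

TASK

The shuttle nest stands loaded at its middle station. Pull up its spring plunger, slide the nest sideways until it stands under the horn of the ultrasonic welder (not the inspection camera), and let the plunger drop fully home into that station's hole: the station strips were trimmed by hand, so feel for the hole and never force the pin. Keep the valve seated in the nest, do not bump the welder or the camera, and leave the other things on the bench where they are.

Things in the scene. Friction and masses are not known exactly. Their poses are not given: they have to be found in the camera images.
- base: Shuttle base: aluminium plate 260 x 420 x 12 mm fixed to the bench, with two steel rails and, parallel to them on the robot's side, a steel index strip. Origin on the bench under the middle; y axis along the rails, x axis across them away from the robot, z up. Rails at x = +20 and +100 mm, index strip at x = -75 mm.
- home_hole (a point): Mouth of the middle hole of the index strip (strip 32 mm wide, some 270 mm long, flat top 36 mm above the bench). Doweled, exactly at shuttle travel 0. Two more holes lie in outer strips trimmed by hand: one to each side along the base's y, somewhere between 76 and 104 mm from this one. All are bushed, 12 mm wide; the strip is flat and closed between them.
- shuttle (a joint): Travel of the shuttle (nest, outrigger arm and plunger together) along the base's y axis, in m: 0 with the pin at the middle hole, positive towards the base's +y; end stops at -0.112 and +0.112. It slides with about 2.5 N of friction with the pin lifted, 7 to 11 N with the pin riding on the strip, and stays where it is left; with the pin in a hole it moves 1 mm at most either way.
- plunger (a joint): Lift of the spring plunger, in m: 0 fully home (down), 0.016 fully up. The pin goes 9 mm deep into a hole: from 0.009 up it is clear, and resting on the strip between holes it reads 0.009. The spring presses it down with 6 N when home, plus 0.3 N per mm of lift; it is damped and drops home in about 0.05 s. Carried along by the shuttle.
- knob (a point): Centre of the plunger's black knob, an upright cylinder 28 mm in diameter, 20 mm high, 92 mm above the bench when home, over the index strip. Below it, 4 mm lower when home, the barrel, 22 mm in diameter, stands on a flat outrigger arm 40 mm wide along the rails, top 54 mm above the bench. Moves with plunger and shuttle.
- pin: The plunger's steel pin under the knob, 10 mm in diameter with a 0.5 mm chamfer at its foot; 1 mm of play to either side in a hole. Origin at the centre of its foot, 65 mm below the knob's centre; z up along the pin.
- nest (a point): Centre of the floor of the round white nest cup on the shuttle (outside diameter 64 mm, inside 49 mm, rim 8 mm above the floor), 50 mm above the bench and 135 mm from the plunger's axis across the rails, away from the robot.
- valve: White plastic exhalation valve lying loose in the nest: a disc of 44 mm diameter with a smaller dome, 12 mm high in all. Origin at the centre of its underside, z up.
- horn (a point): Centre of the tip of the welder's steel horn, a vertical tapering rod 16 mm thick at the tip, 82 mm above the bench. The tip hangs over the line along which the nest slides, about 90 mm to one side of the middle station, at the base's +y or -y side; the trimmed hole near it brings the nest under it within about 14 mm.
- welder: The ultrasonic welder, fixed: a black cylindrical converter of 50 mm diameter with the horn below it (z 82 to 305 mm), held out towards the robot from a twin aluminium column about 370 mm high that stands 150 mm beyond the horn. Origin on the bench under the horn.
- inspector: The inspection camera, fixed, at the other end of the slide: a ring light of 84 mm diameter under a small camera (z 138 to 266 mm) held out from a single round rod. Origin on the bench under the lens.
- spare_valve: A bystander: another white valve, lying on the base plate near one end. Origin under its centre.
- tweezers: A bystander: steel tweezers 115 mm long lying on the base plate between index strip and rails, under the outrigger's path towards the base's -y end. Origin under the middle.
- hex_key: A bystander: L-shaped dark steel hex key, 90 x 28 mm, 6 mm thick, on the bench in front of the base. Origin under the middle of its long leg.
- screwdriver: A bystander: screwdriver 170 mm long with a black handle, on the bench in front of the base. Origin under its middle.
- alcohol: A bystander: white bottle, 60 mm in diameter, 150 mm high, to the right. Origin under its centre.
- tape_roll: A bystander: roll of clear tape lying flat, 90 mm in diameter, 24 mm high, to the right. Origin under its centre.
- valve_tray: A bystander: blue tray of valves, 200 x 140 x 50 mm, to the left. Origin under its centre.

How it is judged (in metres and radians):
On the way, in this order (a step that is already met when the one before it is completed fails the run):
1. the plunger is pulled clear of the middle hole (value of joint plunger above 0.008 m), for 0.1 s.
2. the nest has been slid at least two thirds of the way to the welder (horizontal distance between nest and horn below 0.03 m), for 0.05 s.
At the end, for the whole second after the job is handed in: the plunger is fully home (within 1.5 mm) in the hole at the welder, the nest at rest within 16 mm of the horn's axis, the valve lying flat in the nest within 6 mm of its centre (value of joint plunger below 0.0015 m and horizontal distance between nest and horn below 0.016 m and velocity of joint shuttle between -0.005 and 0.005 m/s and horizontal distance between valve and nest below 0.006 m and z of valve in the frame of nest below 0.003 m and angle between valve's own z axis and vertical below 0.1 rad); the robot touches nothing.
It fails at once if the pin is forced: more than 45 N between the pin and the strip (contact force between pin and anything else above 45 N).
It fails at once if the valve leaves the nest (distance between valve and nest above 0.02 m).
It fails at once if the welder is bumped (contact force between welder and anything else above 5 N).
It fails at once if the inspection camera is bumped (contact force between inspector and anything else above 5 N).
It fails at once if a bystander is disturbed (distance of any of spare_valve, tweezers, hex_key, screwdriver, alcohol, tape_roll, valve_tray from where it was at the start of the episode above 0.02 m).
It also fails if it takes over 42 s, if anything falls off the work surface, if the arm or the gripper's body presses on something with over 40 N, if the wrist force passes 120 N, or if a joint passes its speed limit or range.

## Working session

There is one attempt and no reset: what is moved stays moved. The work goes in short steps, Python scripts to look and compute and a tool call to move; the robot and the scene stay as the last step left them, time stands still between calls to the robot, and variables do not carry over. Pictures are saved under pics/ and viewed, and the job is handed in when it is done.

Besides the shell and the picture viewer there is one more tool, called after ">>>" as a command line: name --argument value ..., lists and objects as JSON in quotes. arm_command: Moves the arm, as the interface text tells. Its arguments: {"type":"object","properties":{"moves":{"type":"array"},"newtons":{"type":"number"}},"required":["moves"]}

```bash
ls; mkdir -p pics; python3 - <<'E'
from bench import arm, imaging
import cv2
s=arm.state();print(s); print(arm.grip_depth)
for n in("scene","top","wrist"):
    f=imaging.grab_frame(n);cv2.imwrite(f"pics/a_{n}.png",f["pixels"][:,:,::-1]);print(n,f["vertical_fov"],f["cx"],f["cy"],f["R"],f["t"])
E
```

```text
pics
{'t': 0.0, 'joint_pos': array([ 6.59807775e+01,  7.51303178e+00,  8.53281121e+01,  2.09500465e-04,
        8.72619880e+01, -4.89372151e+00]), 'joint_vel': array([-0.06625054,  0.0252293 , -0.05132476,  0.17922115, -0.15139783,
        0.04764385]), 'joint_efforts': array([-1.85082703e-03, -5.59859061e+01, -4.91748226e+01,  7.67574110e-02,
        3.59325169e-02, -1.12333164e-04]), 'eef_pos': array([0.19633767, 0.56637235, 0.21762029]), 'tcp_rot': array([[-9.44803066e-01,  3.27637949e-01, -7.36009935e-04],
       [ 3.27638738e-01,  9.44801651e-01, -1.64264115e-03],
       [ 1.57191826e-04, -1.79311776e-03, -9.99998380e-01]]), 'force': array([ 0.16745705,  0.0952032 , -0.5110543 ]), 'torque': array([-0.0606681 ,  0.05765392,  0.01269661]), 'opening': 0.9995221554753966}
0.0188
scene 45.26514348137459 279.3919820714052 216.19883381053472 [[ 0.74734347  0.66439481 -0.0075674 ]
 [ 0.50877096 -0.57954126 -0.63661922]
 [-0.42735213  0.47192314 -0.77114117]] [-0.41308982 -0.20750073  1.52935095]
top 43.53064699943919 286.3370733028678 210.0792657804485 [[ 0.01640577 -0.99985995  0.00330615]
 [-0.99453857 -0.01665914 -0.10303159]
 [ 0.10307224 -0.00159778 -0.99467259]] [-0.00684256  0.5415719   1.36717473]
wrist 61.02816437543962 281.1896282221844 215.2335356227755 [[ 0.3280793   0.9446489  -0.00155861]
 [ 0.91383486 -0.31695864  0.25385638]
 [ 0.23931114 -0.08470933 -0.96724067]] [-0.60007171 -0.02980561  0.39051756]
```

View pics/a_scene.png

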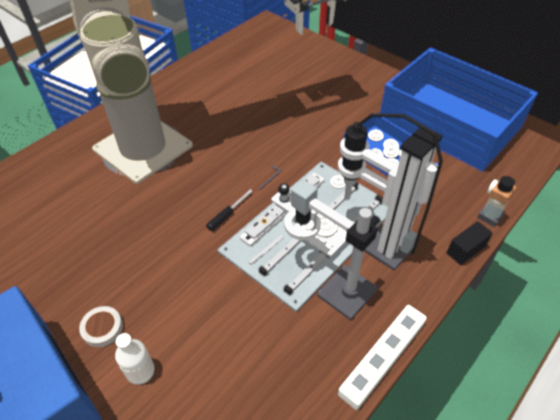

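View pics/a_top.png

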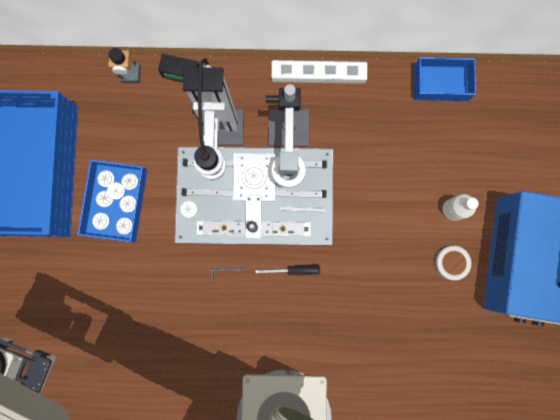

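View pics/a_wrist.png

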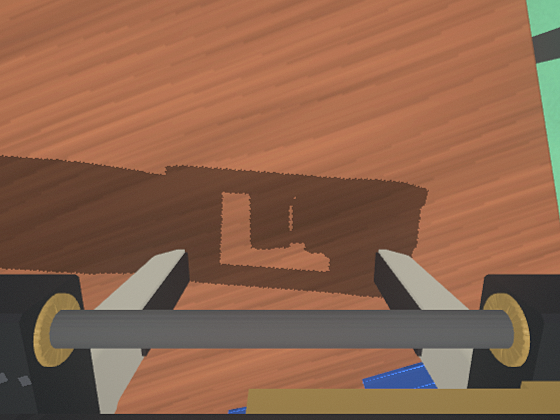

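```bash
cat > h.py <<'E'
import numpy as np, cv2
from bench import arm, imaging
def K(f):
    h=f["pixels"].shape[0]; fl=h/2/np.tan(np.radians(f["vertical_fov"])/2); return fl
def ray(f,u,v):
    fl=K(f); d=np.array([(u-f["cx"])/fl,(v-f["cy"])/fl,1]); R=np.array(f["R"]);t=np.array(f["t"])
    return -R.T@t, R.T@d
def plane(f,u,v,z):
    c,d=ray(f,u,v); return c+d*(z-c[2])/d[2]
def proj(f,X):
    p=np.array(f["R"])@np.array(X)+np.array(f["t"]); return K(f)*p[0]/p[2]+f["cx"],K(f)*p[1]/p[2]+f["cy"]
def tri(obs):
    A=np.zeros((3,3));b=np.zeros(3)
    for f,u,v in obs:
        c,d=ray(f,u,v);d=d/np.linalg.norm(d);P=np.eye(3)-np.outer(d,d);A+=P;b+=P@c
    return np.linalg.solve(A,b)
def crop(f,name,x0,y0,x1,y1,s):
    im=f["pixels"][y0:y1,x0:x1,::-1]; cv2.imwrite("pics/"+name,cv2.resize(im,None,fx=s,fy=s,interpolation=cv2.INTER_CUBIC))
E
python3 - <<'E'
from h import *
f=imaging.grab_frame("top");crop(f,"b_top.png",165,130,345,280,4.4)
f=imaging.grab_frame("scene");crop(f,"b_scene.png",210,110,410,310,3)
E
```

```text
(no output)
```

View pics/b_top.png

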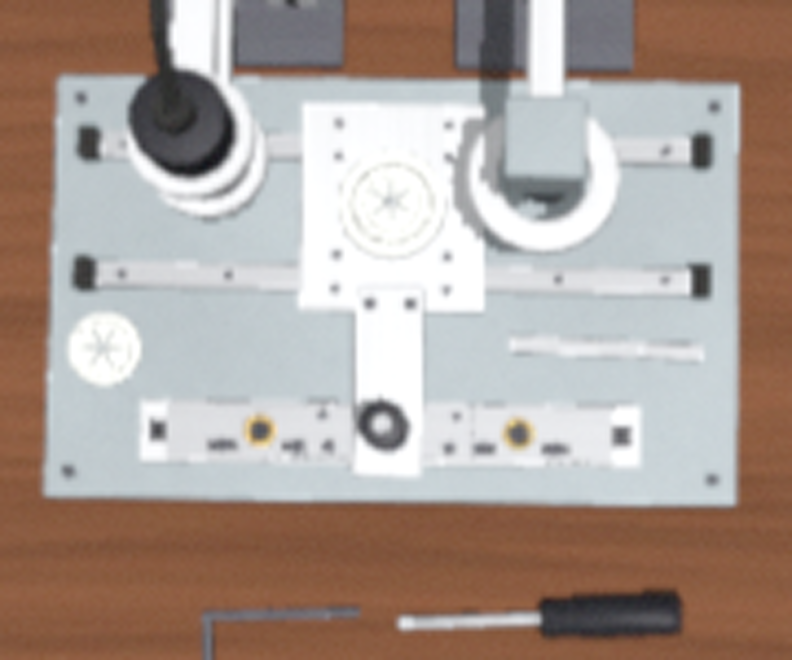

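View pics/b_scene.png

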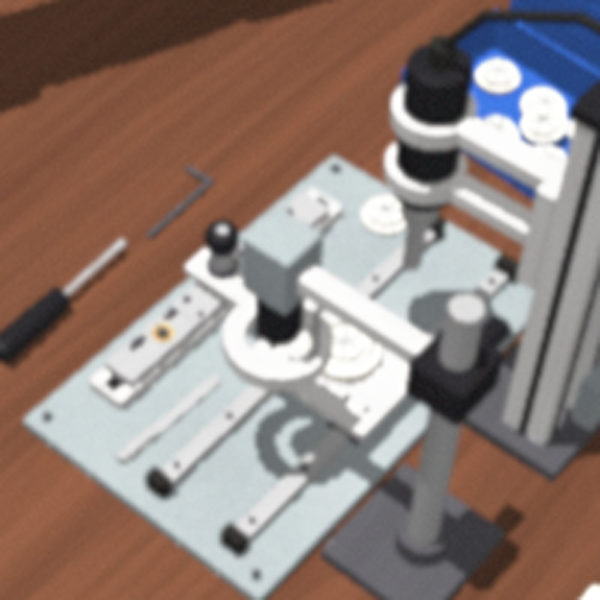

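```bash
python3 - <<'E'
from h import *
F={n:imaging.grab_frame(n) for n in("top","scene")}
def comp(f,box,fn):
    x0,y0,x1,y1=box;im=f["pixels"][y0:y1,x0:x1].astype(int)
    m=fn(im).astype(np.uint8);n,l,st,c=cv2.connectedComponentsWithStats(m)
    return [(st[i,4],(c[i]+[x0,y0]).round(2),st[i,:4]+[x0,y0,0,0]) for i in range(1,n) if st[i,4]>5]
gold=lambda im:(im[...,0]-im[...,2]>50)
dark=lambda im:(im.max(2)<100)
t,s=F["top"],F["scene"]
g=comp(t,(170,205,335,245),gold); print("gold top",g)
k=comp(t,(240,215,265,240),dark);print("knob top",k)
print("knob scene",comp(s,(272,178,298,205),dark)); gs=comp(s,(250,205,290,240),gold);print("gold scene",gs)
for a in g: print("hole z.036",plane(t,*a[1],.036))
for a in k: print("knob at .102",plane(t,*a[1],.097))
# base corners from top crop
P=lambda X,Y:(165+(X+.5)/4.4-.5,130+(Y+.5)/4.4-.5)
for q in[(58,75),(740,85),(737,506),(43,496)]: print("corner",plane(t,*P(*q),.012))
print("nest",plane(t,*P(392,201),.062))
crop(s,"c_knob.png",262,170,312,220,12)
crop(t,"c_knobt.png",232,205,272,245,14)
E
```

```text
gold top [(np.int32(230), array([175.49, 227.11]), array([170, 205,  43,  40])), (np.int32(80), array([333.5, 224.5]), array([333, 205,   2,  40])), (np.int32(23), array([223.74, 227.57]), array([221, 225,   7,   6])), (np.int32(6), array([281.67, 230.17]), array([280, 229,   5,   3]))]
knob top [(np.int32(21), array([249.33, 224.57]), array([247, 222,   8,   9])), (np.int32(8), array([255.38, 228.  ]), array([254, 225,   3,   6]))]
knob scene [(np.int32(85), array([283.36, 189.92]), array([278, 184,  11,  12])), (np.int32(9), array([286.44, 199.44]), array([284, 197,   5,   5]))]
gold scene [(np.int32(140), array([255.59, 209.62]), array([250, 205,  18,  15])), (np.int32(26), array([263.69, 220.65]), array([261, 218,   7,   6]))]
hole z.036 [0.49093739 0.29252541 0.036     ]
hole z.036 [ 0.50472545 -0.12252655  0.036     ]
hole z.036 [0.491835  0.1658228 0.036    ]
hole z.036 [0.48752541 0.01353608 0.036     ]
knob at .102 [0.49629788 0.09462924 0.097     ]
knob at .102 [0.48791782 0.07923706 0.097     ]
corner [0.71142801 0.29962295 0.012     ]
corner [ 0.7123646  -0.12134479  0.012     ]
corner [ 0.45276966 -0.12142262  0.012     ]
corner [0.45186759 0.29892669 0.012     ]
nest [0.62774284 0.08867742 0.062     ]
```

View pics/c_knob.png

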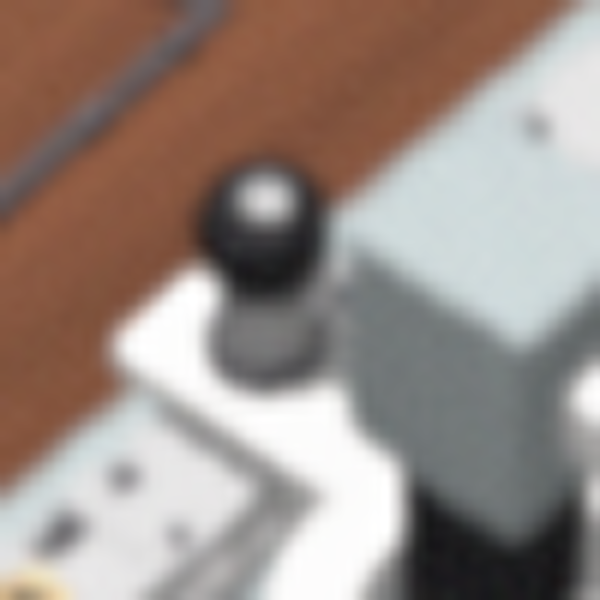

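View pics/c_knobt.png

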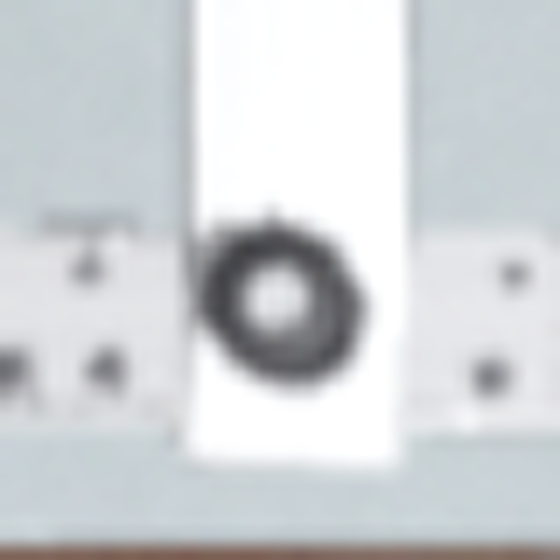

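```bash
python3 - <<'E'
from h import *
t=imaging.grab_frame("top");s=imaging.grab_frame("scene")
print("silh",tri([(t,251.5,225.96),(s,283.5,188.55)]))
print("hl",tri([(t,251.2,226.0),(s,283.7,186.2)]))
for z in(.082,.092,.102):print(plane(t,251.5,225.96,z),plane(s,283.5,188.55,z))
P=lambda X,Y:(165+(X+.5)/4.4-.5,130+(Y+.5)/4.4-.5)
h=P(260,430);h2=P(518,433)
print("hole+y",tri([(t,*h)]) if 0 else plane(t,*h,.036),"hole-y",plane(t,*h2,.036))
print("hole-y tri",tri([(t,*h2),(s,263.69,220.65)]),plane(s,263.69,220.65,.036))
a=P(120,268);b=P(665,280);print(plane(t,*a,.026),plane(t,*b,.026))
print("nest", plane(t,*P(392,203),.06))
E
```

```text
silh [0.49173315 0.08785922 0.09820709]
hl [0.49134654 0.08842091 0.10616897]
[0.49397032 0.09006062 0.082     ] [0.48087915 0.09781291 0.082     ]
[0.49324931 0.08941809 0.092     ] [0.48698007 0.09089746 0.092     ]
[0.49252831 0.08877555 0.102     ] [0.493081   0.08398201 0.102     ]
hole+y [0.49243628 0.16593319 0.036     ] hole-y [0.49320457 0.01187114 0.036     ]
hole-y tri [0.49186864 0.01064445 0.0398296 ] [0.48864885 0.01159291 0.036     ]
[0.58999203 0.25467552 0.026     ] [ 0.58822591 -0.07552353  0.026     ]
nest [0.62688259 0.08877462 0.06      ]
```

```bash
python3 - <<'E'
from h import *
w=imaging.grab_frame("wrist");s=arm.state()
R=np.array(w["R"]);c=-R.T@np.array(w["t"]);T=s["tcp_rot"]
print(c,"cam in tool",T.T@(c-s["eef_pos"]),"axis in tool",T.T@R[2])
print(np.degrees(np.arctan2(T[0,1],T[1,1])))
E
```

```text
[0.13074367 0.59069531 0.38520475] cam in tool [ 0.0699835   0.00092458 -0.16659192] axis in tool [-2.53973465e-01 -1.72331683e-04  9.67211171e-01]
19.122874716488198
```

>>> arm_command --moves '[{"gripper": -1,"translation": [1.5,-2.5,0],"dr": [0,0,2]},{"gripper": -1,"translation": [4,-6.5,-0.5],"dr": [0,0,5]},{"gripper": -1,"translation": [6.5,-10.5,-1],"dr": [0,0,8]},{"gripper": -1,"translation": [9,-14.5,-1.5],"dr": [0,0,11]},{"gripper": -1,"translation": [11.5,-18.5,-2],"dr": [0,0,14]},{"gripper": -1,"translation": [14,-22.7,-2.5],"dr": [0,0,17]},{"gripper": -1,"translation": [16.6,-27,-3],"dr": [0,0,19.1]},{"gripper": -1,"translation": [19.2,-31.2,-3.5],"dr": [0,0,19.1]},{"gripper": -1,"translation": [21.8,-35.4,-4],"dr": [0,0,19.1]},{"gripper": -1,"translation": [24.4,-39.6,-4.5],"dr": [0,0,19.1]},{"gripper": -1,"translation": [27,-43.8,-4.9],"dr": [0,0,19.1]},{"gripper": -1,"translation": [29.5,-47.8,-4.9],"dr": [0,0,19.1]}]' --newtons 15

```text
t: 1.7
eef_pos: [0.4921, 0.0868, 0.1693]
tcp_rot: [[-1.0, 0.001, -0.0], [0.001, 1.0, 0.0], [0.0, 0.0, -1.0]]
force: [0.8, 0.9, 0.3]
opening: 0.998
```

>>> arm_command --moves '[{"gripper": -1,"translation": [0,0,0],"dr": [0,0,0]},{"gripper": -1,"translation": [0,0,0],"dr": [0,0,0]},{"gripper": -1,"translation": [0,0,0],"dr": [0,0,0]}]'

```text
t: 2.0
eef_pos: [0.4912, 0.0896, 0.1696]
tcp_rot: [[-1.0, 0.0, -0.0], [0.0, 1.0, 0.0], [0.0, 0.0, -1.0]]
force: [0.1, 0.2, 0.3]
opening: 1.0
```

```bash
python3 - <<'E'
from h import *
w=imaging.grab_frame("wrist");s=arm.state();print(s["t"],s["eef_pos"],s["tcp_rot"].round(4),s["force"],s["opening"])
cv2.imwrite("pics/d_w.png",w["pixels"][:,:,::-1])
print("pred knob top",proj(w,[.4925,.0885,.102]),"hole",proj(w,[.4924,.1659,.036]))
E
```

```text
2.05 [0.49108173 0.08997178 0.1696531 ] [[-1.e+00 -9.e-04 -2.e-04]
 [-9.e-04  1.e+00  3.e-04]
 [ 2.e-04  3.e-04 -1.e+00]] [-0.34438137 -0.27179097 -0.02896935] 0.9986959403016591
pred knob top (np.float64(278.3317925697775), np.float64(228.6545968991463)) hole (np.float64(368.31854650211164), np.float64(206.37263525359677))
```

View pics/d_w.png

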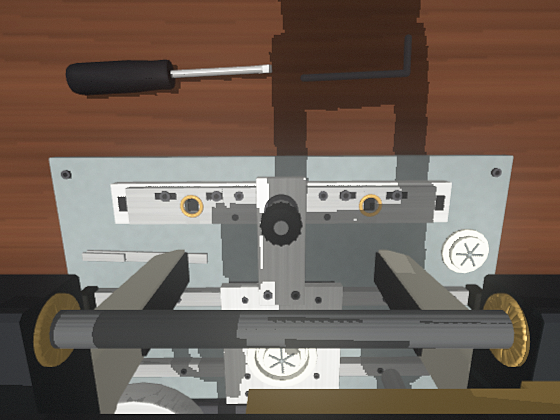

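```bash
python3 - <<'E'
from h import *
w=imaging.grab_frame("wrist")
crop(w,"e_w.png",160,170,400,270,3.3)
print(plane(w,191,206,.036),plane(w,370,206,.036))
t=imaging.grab_frame("top")
for v in (218,224,228): print(plane(w,280.5,v,.102),plane(w,280.5,v,.092))
E
```

```text
[0.49199699 0.01277206 0.036     ] [0.49194135 0.16769585 0.036     ]
[0.48486036 0.0903449  0.102     ] [0.48756768 0.09032747 0.092     ]
[0.48911382 0.09034449 0.102     ] [0.49200267 0.09032704 0.092     ]
[0.49197054 0.09034422 0.102     ] [0.49498131 0.09032676 0.092     ]
```

View pics/e_w.png

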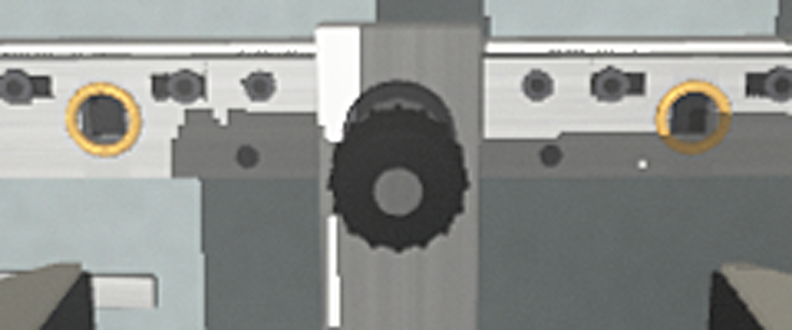

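>>> arm_command --moves '[{"gripper": -1,"translation": [0,0,-3],"dr": [0,0,0]},{"gripper": -1,"translation": [0,0,-6],"dr": [0,0,0]},{"gripper": -1,"translation": [0,0,-8.5],"dr": [0,0,0]},{"gripper": -1,"translation": [0,0,-9.5],"dr": [0,0,0]},{"gripper": -1,"translation": [0,0,-9.5],"dr": [0,0,0]},{"gripper": -1,"translation": [0,0,-9.5],"dr": [0,0,0]}]'

```text
t: 2.75
eef_pos: [0.4921, 0.0894, 0.0758]
tcp_rot: [[-1.0, -0.0, 0.001], [-0.0, 1.0, 0.0], [-0.001, 0.0, -1.0]]
force: [0.0, 0.2, 0.4]
opening: 0.998
```

>>> arm_command --moves '[{"gripper": 0,"translation": [0,0,0],"dr": [0,0,0]},{"gripper": 0,"translation": [0,0,0],"dr": [0,0,0]},{"gripper": 0.3,"translation": [0,0,0],"dr": [0,0,0]},{"gripper": 0.3,"translation": [0,0,0],"dr": [0,0,0]},{"gripper": 0.5,"translation": [0,0,0],"dr": [0,0,0]},{"gripper": 0.5,"translation": [0,0,0],"dr": [0,0,0]},{"gripper": 0.6,"translation": [0,0,0],"dr": [0,0,0]},{"gripper": 0.6,"translation": [0,0,0],"dr": [0,0,0]},{"gripper": 0.6,"translation": [0,0,0],"dr": [0,0,0]}]'

```text
t: 3.65
eef_pos: [0.4915, 0.0889, 0.0746]
tcp_rot: [[-1.0, 0.001, -0.0], [0.001, 1.0, 0.0], [0.0, 0.0, -1.0]]
force: [-1.1, -1.1, 1.2]
opening: 0.297
```

>>> arm_command --moves '[{"gripper": 1,"translation": [0,0,0],"dr": [0,0,0]},{"gripper": 1,"translation": [0,0,0],"dr": [0,0,0]},{"gripper": 1,"translation": [0,0,0],"dr": [0,0,0]},{"gripper": 1,"translation": [0,0,0],"dr": [0,0,0]}]' --newtons 30

```text
t: 4.05
eef_pos: [0.4915, 0.0889, 0.0746]
tcp_rot: [[-1.0, 0.0, -0.0], [0.0, 1.0, 0.0], [0.0, 0.0, -1.0]]
force: [-0.2, 0.8, -0.1]
opening: 0.295
```

>>> arm_command --moves '[{"gripper": 1,"translation": [0,0,0.3],"dr": [0,0,0]},{"gripper": 1,"translation": [0,0,0.6],"dr": [0,0,0]},{"gripper": 1,"translation": [0,0,0.9],"dr": [0,0,0]},{"gripper": 1,"translation": [0,0,1.2],"dr": [0,0,0]},{"gripper": 1,"translation": [0,0,1.3],"dr": [0,0,0]},{"gripper": 1,"translation": [0,0,1.3],"dr": [0,0,0]},{"gripper": 1,"translation": [0,0,1.3],"dr": [0,0,0]}]'

```text
t: 4.75
eef_pos: [0.4914, 0.0889, 0.0874]
tcp_rot: [[-1.0, 0.0, -0.0], [0.0, 1.0, 0.0], [0.0, 0.0, -1.0]]
force: [4.2, 1.9, -10.7]
opening: 0.292
```

```bash
python3 - <<'E'
from h import *
w=imaging.grab_frame("wrist");s=arm.state();print(s["t"],s["eef_pos"],s["force"],s["opening"])
cv2.imwrite("pics/f_w.png",w["pixels"][:,:,::-1])
f=imaging.grab_frame("scene");crop(f,"f_s.png",210,110,410,310,3)
E
```

```text
4.8 [0.49137792 0.08891577 0.08741124] [  4.50929389   1.32194373 -10.11218892] 0.2941595682338391
```

View pics/f_w.png

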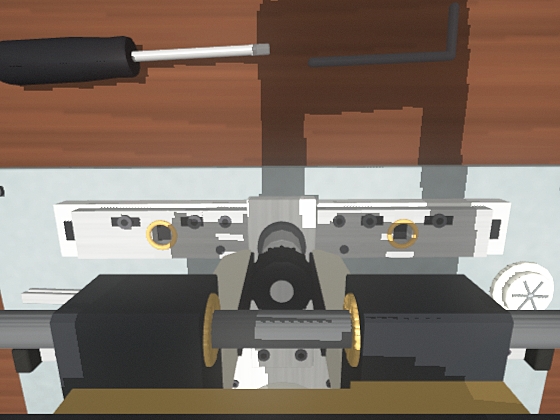

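View pics/f_s.png

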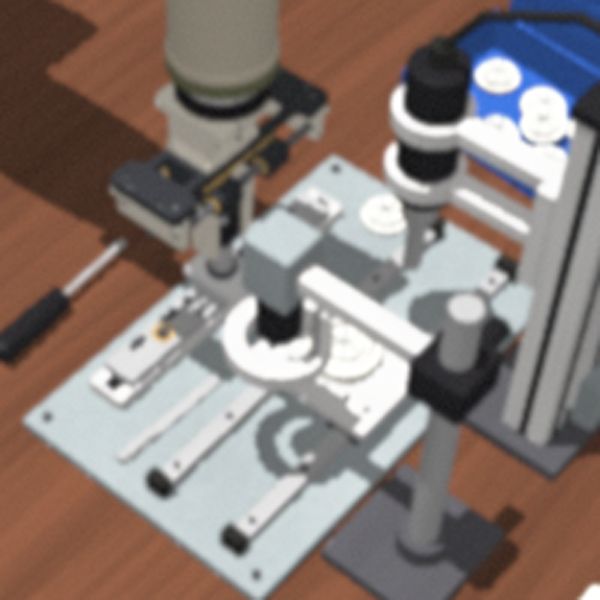

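>>> arm_command --moves '[{"gripper": 1,"translation": [0,0.2,0],"dr": [0,0,0]},{"gripper": 1,"translation": [0,0.6,0],"dr": [0,0,0]},{"gripper": 1,"translation": [0,1.1,0],"dr": [0,0,0]},{"gripper": 1,"translation": [0,1.6,0],"dr": [0,0,0]},{"gripper": 1,"translation": [0,2.1,0],"dr": [0,0,0]},{"gripper": 1,"translation": [0,2.6,0],"dr": [0,0,0]},{"gripper": 1,"translation": [0,3.0,0],"dr": [0,0,0]},{"gripper": 1,"translation": [0,3.2,0],"dr": [0,0,0]}]'

```text
t: 5.65
eef_pos: [0.4913, 0.1214, 0.0875]
tcp_rot: [[-1.0, 0.0, -0.0], [0.0, 1.0, 0.0], [0.0, 0.0, -1.0]]
force: [2.0, -2.8, -10.6]
opening: 0.299
```

>>> arm_command --moves '[{"gripper": 1,"translation": [0,0.2,0],"dr": [0,0,0]},{"gripper": 1,"translation": [0,0.6,0],"dr": [0,0,0]},{"gripper": 1,"translation": [0,1.1,0],"dr": [0,0,0]},{"gripper": 1,"translation": [0,1.6,0],"dr": [0,0,0]},{"gripper": 1,"translation": [0,2.1,0],"dr": [0,0,0]},{"gripper": 1,"translation": [0,2.6,0],"dr": [0,0,0]},{"gripper": 1,"translation": [0,3.1,0],"dr": [0,0,0]},{"gripper": 1,"translation": [0,3.5,0],"dr": [0,0,0]},{"gripper": 1,"translation": [0,3.8,0],"dr": [0,0,0]},{"gripper": 1,"translation": [0,3.8,0],"dr": [0,0,0]},{"gripper": 1,"translation": [0,3.8,0],"dr": [0,0,0]}]'

```text
t: 6.75
eef_pos: [0.4913, 0.1596, 0.0876]
tcp_rot: [[-1.0, 0.0, -0.0], [0.0, 1.0, 0.001], [0.0, 0.001, -1.0]]
force: [-0.6, 1.9, -10.9]
opening: 0.295
```

```bash
python3 - <<'E'
from h import *
w=imaging.grab_frame("wrist");s=arm.state();print(s["t"],s["eef_pos"],s["force"],s["opening"])
cv2.imwrite("pics/g_w.png",w["pixels"][:,:,::-1])
print("pred hole",proj(w,[.492,.1675,.036]))
t=imaging.grab_frame("top");crop(t,"g_t.png",165,130,345,280,4.4)
E
```

```text
6.8 [0.49129464 0.15953656 0.08758286] [ -0.83440295   2.41803274 -11.28222535] 0.29473455180911845
pred hole (np.float64(292.0790290925532), np.float64(234.97060655563482))
```

View pics/g_w.png

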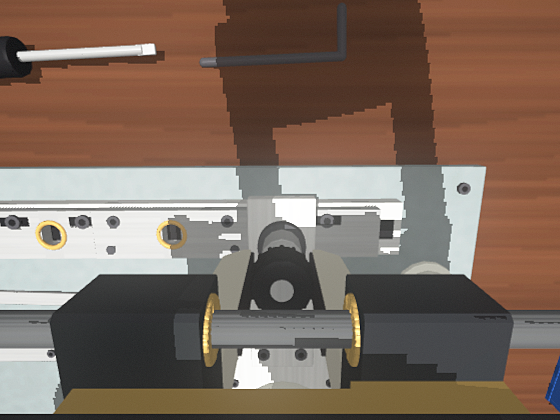

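View pics/g_t.png

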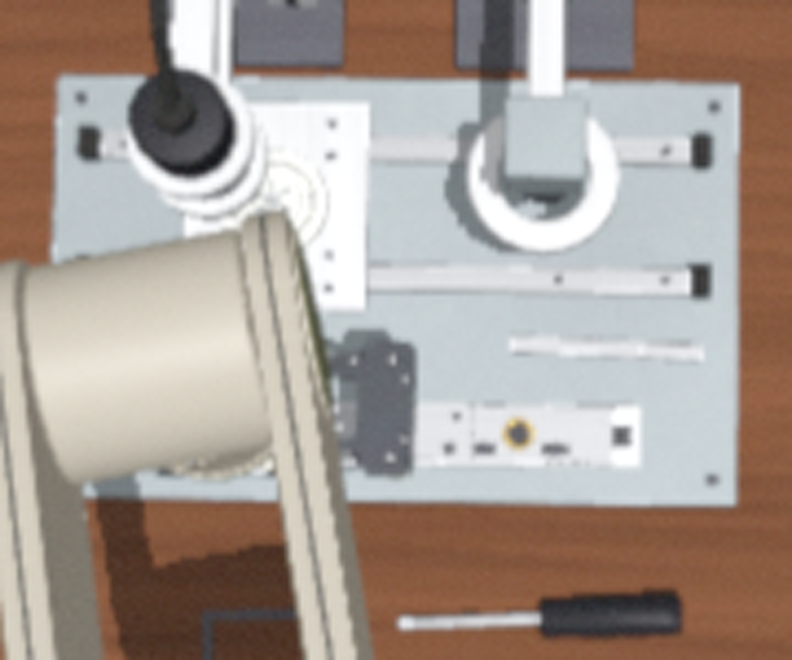

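>>> arm_command --moves '[{"gripper": 1,"translation": [0,0,-0.1],"dr": [0,0,0]},{"gripper": 1,"translation": [0,0,-0.2],"dr": [0,0,0]},{"gripper": 1,"translation": [0,0,-0.3],"dr": [0,0,0]},{"gripper": 1,"translation": [0,0,-0.35],"dr": [0,0,0]},{"gripper": 0.28,"translation": [0,0,-0.35],"dr": [0,0,0]},{"gripper": 0.28,"translation": [0,0,-0.35],"dr": [0,0,0]},{"gripper": 0.28,"translation": [0,0,-0.35],"dr": [0,0,0]},{"gripper": 0.28,"translation": [0,0,-0.7],"dr": [0,0,0]},{"gripper": 0.28,"translation": [0,0,-1.0],"dr": [0,0,0]},{"gripper": 0.28,"translation": [0,0,-1.0],"dr": [0,0,0]},{"gripper": 0.28,"translation": [0,0,-1.0],"dr": [0,0,0]}]'

```text
t: 7.95
eef_pos: [0.4914, 0.1588, 0.0774]
tcp_rot: [[-1.0, 0.0, -0.0], [0.0, 1.0, -0.0], [0.0, -0.0, -1.0]]
force: [-1.5, 0.3, 0.3]
opening: 0.36
```

```bash
python3 - <<'E'
from h import *
w=imaging.grab_frame("wrist");s=arm.state();print(s["t"],s["eef_pos"],s["force"],s["opening"])
crop(w,"i_w.png",160,170,400,330,3.3)
E
```

```text
8.0 [0.49151041 0.15886314 0.07754751] [-0.09622258  0.1150251   0.67163307] 0.35952807260232905
```

View pics/i_w.png

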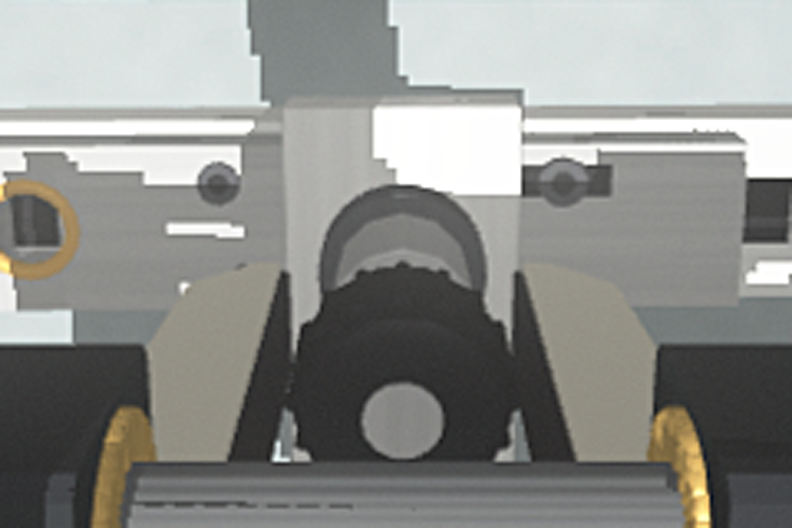

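>>> arm_command --moves '[{"gripper": 0.28,"translation": [0,0.15,0],"dr": [0,0,0]},{"gripper": 0.28,"translation": [0,0.25,0],"dr": [0,0,0]},{"gripper": 0.28,"translation": [0,0.3,0],"dr": [0,0,0]},{"gripper": 0.28,"translation": [0,0.35,0],"dr": [0,0,0]},{"gripper": 0.28,"translation": [0,0.4,0],"dr": [0,0,0]},{"gripper": 0.28,"translation": [0,0.45,0],"dr": [0,0,0]},{"gripper": 0.28,"translation": [0,0.5,0],"dr": [0,0,0]},{"gripper": 0.28,"translation": [0,0.55,0],"dr": [0,0,0]},{"gripper": 0.28,"translation": [0,0.6,0],"dr": [0,0,0]}]'

```text
t: 8.9
eef_pos: [0.4916, 0.1635, 0.0776]
tcp_rot: [[-1.0, 0.001, -0.0], [0.001, 1.0, -0.002], [0.0, -0.002, -1.0]]
force: [-0.8, -10.2, 1.9]
opening: 0.361
```

>>> arm_command --moves '[{"gripper": 0.28,"translation": [0,0.04,0],"dr": [0,0,0]},{"gripper": 0.28,"translation": [0,0.08,0],"dr": [0,0,0]},{"gripper": 0.28,"translation": [0,0.12,0],"dr": [0,0,0]},{"gripper": 0.28,"translation": [0,0.16,0],"dr": [0,0,0]},{"gripper": 0.28,"translation": [0,0.2,0],"dr": [0,0,0]}]'

```text
t: 9.4
eef_pos: [0.4916, 0.1655, 0.0775]
tcp_rot: [[-1.0, 0.001, -0.0], [0.001, 1.0, -0.002], [0.0, -0.002, -1.0]]
force: [0.3, -8.9, 0.3]
opening: 0.361
```

>>> arm_command --moves '[{"gripper": 0.28,"translation": [0,0.04,0],"dr": [0,0,0]},{"gripper": 0.28,"translation": [0,0.08,0],"dr": [0,0,0]},{"gripper": 0.28,"translation": [0,0.12,0],"dr": [0,0,0]},{"gripper": 0.28,"translation": [0,0.16,0],"dr": [0,0,0]}]'

```text
t: 9.8
eef_pos: [0.4914, 0.1675, 0.0771]
tcp_rot: [[-1.0, 0.001, -0.001], [0.001, 1.0, -0.002], [0.001, -0.002, -1.0]]
force: [0.1, -3.3, -3.0]
opening: 0.362
```

>>> arm_command --moves '[{"gripper": 0.28,"translation": [0,0.03,0],"dr": [0,0,0]},{"gripper": 0.28,"translation": [0,0.06,0],"dr": [0,0,0]},{"gripper": 0.28,"translation": [0,0.09,0],"dr": [0,0,0]}]'

```text
t: 10.1
eef_pos: [0.4913, 0.1694, 0.0774]
tcp_rot: [[-1.0, 0.0, -0.001], [0.0, 1.0, -0.0], [0.001, -0.0, -1.0]]
force: [-0.6, -2.5, -1.7]
opening: 0.357
```

```bash
python3 - <<'E'
from h import *
w=imaging.grab_frame("wrist");s=arm.state();print(s["t"],s["eef_pos"],s["force"],s["opening"])
crop(w,"j_w.png",160,170,400,330,3.3)
E
```

```text
10.15 [0.4913123  0.1694748  0.07745325] [ 0.28268227 -2.69622434 -1.73356272] 0.36617530448812574
```

View pics/j_w.png

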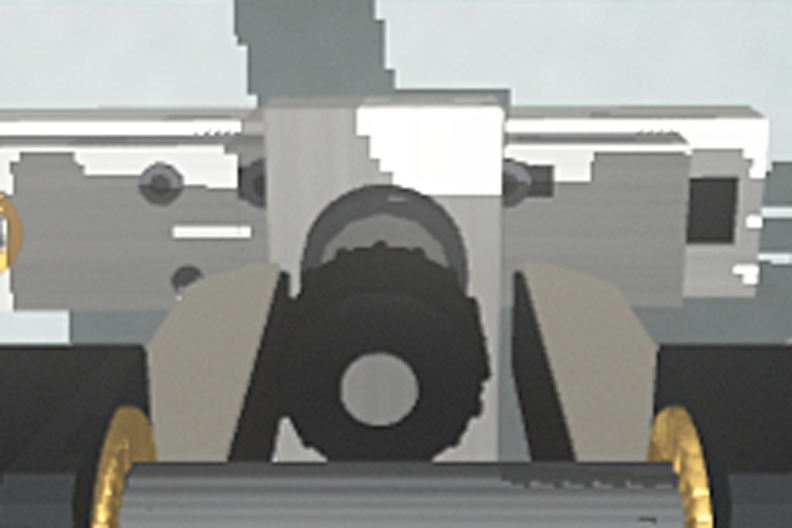

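>>> arm_command --moves '[{"gripper": 0.28,"translation": [0,-0.15,0],"dr": [0,0,0]},{"gripper": 0.28,"translation": [0,-0.3,0],"dr": [0,0,0]},{"gripper": 0.28,"translation": [0,-0.35,0],"dr": [0,0,0]},{"gripper": 0.28,"translation": [0,-0.35,0],"dr": [0,0,0]}]'

```text
t: 10.55
eef_pos: [0.4917, 0.166, 0.0779]
tcp_rot: [[-1.0, 0.0, 0.0], [0.0, 1.0, 0.0], [-0.0, 0.0, -1.0]]
force: [0.2, 0.0, -1.2]
opening: 0.357
```

```bash
python3 - <<'E'
from h import *
w=imaging.grab_frame("wrist");s=arm.state();print(s["t"],s["eef_pos"],s["force"],s["opening"])
crop(w,"k_w.png",160,170,400,330,3.3)
E
```

```text
10.6 [0.49171812 0.1659974  0.07782073] [-0.79535795 -0.15392168  0.01361856] 0.36139896262916343
```

View pics/k_w.png

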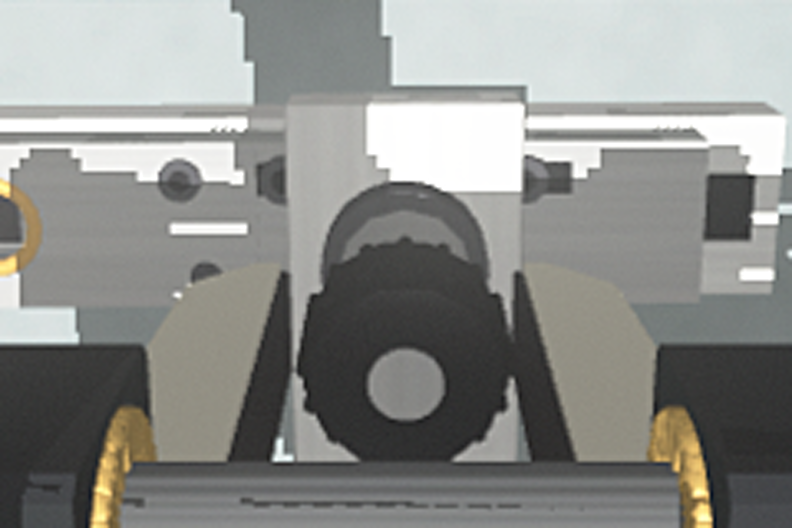

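>>> arm_command --moves '[{"gripper": -0.4,"translation": [0,0,0],"dr": [0,0,0]},{"gripper": -0.4,"translation": [0,0,0],"dr": [0,0,0]},{"gripper": -0.4,"translation": [0,0,0],"dr": [0,0,0]},{"gripper": -0.4,"translation": [0,0,1],"dr": [0,0,0]},{"gripper": -0.4,"translation": [0,0,3],"dr": [0,0,0]},{"gripper": -0.4,"translation": [0,0,6],"dr": [0,0,0]},{"gripper": -0.4,"translation": [0,0,9],"dr": [0,0,0]},{"gripper": -0.4,"translation": [0,0,9.2],"dr": [0,0,0]},{"gripper": -0.4,"translation": [0,0,9.2],"dr": [0,0,0]},{"gripper": -0.4,"translation": [0,0,9.2],"dr": [0,0,0]}]'

```text
t: 11.6
eef_pos: [0.491, 0.1658, 0.1688]
tcp_rot: [[-1.0, 0.0, -0.001], [0.0, 1.0, -0.0], [0.001, -0.0, -1.0]]
force: [-0.8, 1.4, -0.2]
opening: 0.703
```

```bash
python3 - <<'E'
from h import *
w=imaging.grab_frame("wrist");s=arm.state();print(s["t"],s["eef_pos"],s["force"],s["opening"])
cv2.imwrite("pics/l_w.png",w["pixels"][:,:,::-1]);crop(w,"l_w2.png",160,170,400,330,3.3)
E
```

```text
11.65 [0.49070955 0.16569812 0.16834287] [ 0.02533249 -0.17754676  0.34142479] 0.6975529190328439
```

View pics/l_w.png

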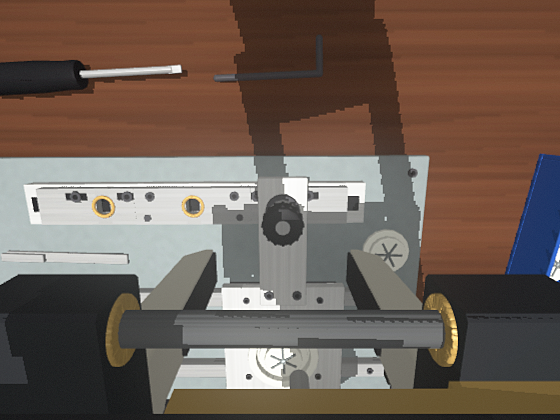

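View pics/l_w2.png

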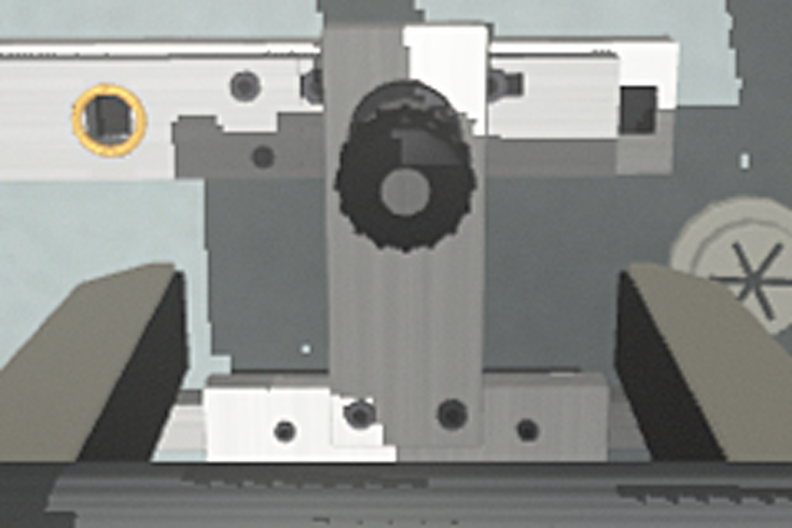

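>>> arm_command --moves '[{"gripper": -0.4,"translation": [-1,0,3],"dr": [0,0,0]},{"gripper": -0.4,"translation": [-4,1,6],"dr": [0,0,0]},{"gripper": -0.4,"translation": [-7,4,9],"dr": [0,0,0]},{"gripper": -0.4,"translation": [-10,7,10],"dr": [0,0,0]},{"gripper": -0.4,"translation": [-12,11,10],"dr": [0,0,0]},{"gripper": -0.4,"translation": [-14,15,10],"dr": [0,0,0]},{"gripper": -0.4,"translation": [-16,19,10],"dr": [0,0,0]},{"gripper": -0.4,"translation": [-18,23,10],"dr": [0,0,0]},{"gripper": -0.4,"translation": [-20,27,10],"dr": [0,0,0]},{"gripper": -0.4,"translation": [-21,29,10],"dr": [0,0,0]},{"gripper": -0.4,"translation": [-21,29,10],"dr": [0,0,0]},{"gripper": -0.4,"translation": [-21,29,10],"dr": [0,0,0]}]'

```text
t: 12.85
eef_pos: [0.2811, 0.4554, 0.2682]
tcp_rot: [[-1.0, -0.001, -0.001], [-0.001, 1.0, -0.002], [0.001, -0.002, -1.0]]
force: [-0.3, 0.0, -0.8]
opening: 0.699
```

```bash
python3 - <<'E'
from h import *
s=arm.state();print(s["t"],s["eef_pos"],s["force"])
t=imaging.grab_frame("top");crop(t,"m_t.png",165,130,345,280,4.4)
f=imaging.grab_frame("scene");crop(f,"m_s.png",210,110,410,310,3)
E
```

```text
12.85 [0.28111614 0.4553615  0.26817755] [-0.32348034  0.01410795 -0.84304405]
```

View pics/m_t.png

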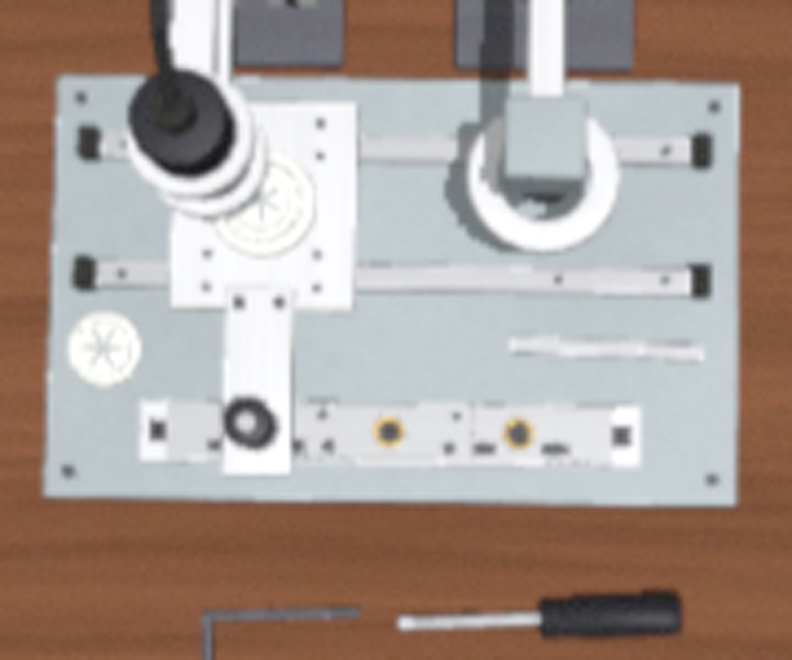

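View pics/m_s.png

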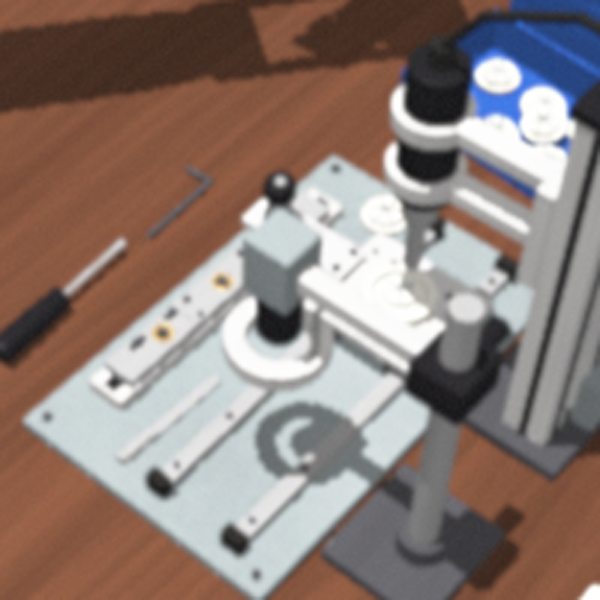

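```bash
python3 - <<'E'
from h import *
t=imaging.grab_frame("top");s=imaging.grab_frame("scene")
crop(s,"n_s.png",281,150,331,200,12);crop(t,"n_t.png",201,205,241,245,14)
E
```

```text
(no output)
```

View pics/n_s.png

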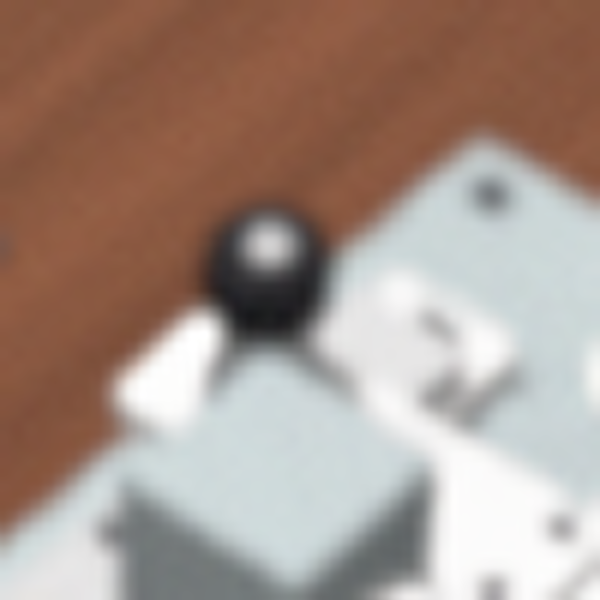

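View pics/n_t.png

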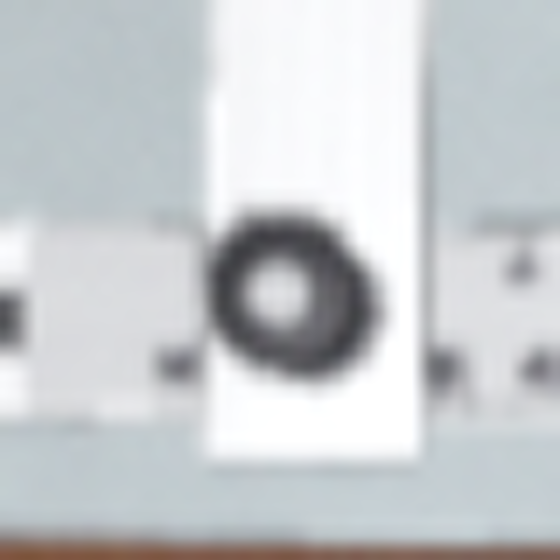

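```bash
python3 - <<'E'
from h import *
t=imaging.grab_frame("top");s=imaging.grab_frame("scene")
print(arm.state()["t"],tri([(t,220.46,225.32),(s,303.04,169.8)]), "start",tri([(t,251.18,225.96),(s,283.7,186.2)]))
crop(s,"o_s.png",325,165,375,230,9);crop(t,"o_t.png",190,145,245,200,10)
P=lambda X,Y:(165+(X+.5)/4.4-.5,130+(Y+.5)/4.4-.5)
print("valve",plane(t,*P(264,204),.06))
E
```

```text
13.15 [0.49155529 0.16485706 0.10732956] start [0.49140668 0.08843131 0.10621437]
valve [0.62499578 0.16460083 0.06      ]
```

View pics/o_s.png

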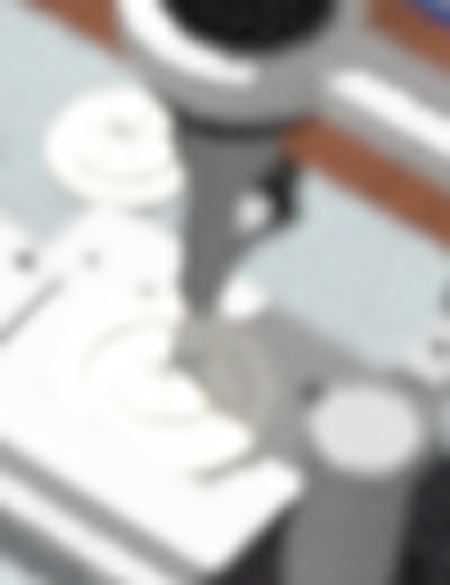

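View pics/o_t.png

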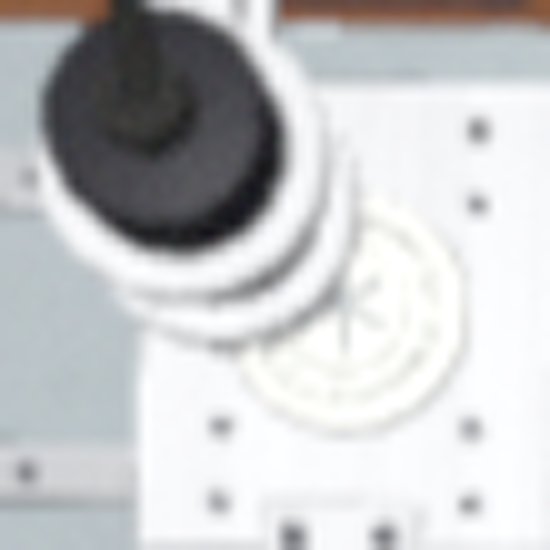

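```bash
python3 - <<'E'
from h import *
s=imaging.grab_frame("scene")
print("horn tip",plane(s,346.8,199,.082)); print("valve",plane(s,325+164/9,165+375/9,.056))
arm.sign_off()
E
```

```text
horn tip [0.62590605 0.17689586 0.082     ]
valve [0.62288393 0.16971607 0.056     ]
the job is handed in; nothing more can be done
```

The nest is now under the welder horn with its plunger dropped home, and I handed the job in at about 13.2 s of the 42 s limit.

I gripped the knob, lifted the plunger about 13 mm (the spring read about 10 N) and slid the nest about 70 mm towards the welder. Then I let the pin rest on the strip and nudged the shuttle with one open finger. The push force read about 9–10 N while the pin rode on the strip and fell to about 3 N as it dropped into the hole. I then backed off, opened the gripper and withdrew the arm.

Last checks:
- **Travel:** the shuttle moved about 76–77 mm, which matches the hole seen in the images.
- **Plunger:** the knob looked the same as at the middle station in the wrist view. The two-camera height came out 1.1 mm higher than at the start, which is about the noise of that measurement. I did not nudge the shuttle afterwards to prove that the pin is held.
- **Nest under horn:** by rough pixel picks, the offset is about 12 mm in the top view and 8 mm in the scene view. The two disagree by about 4–5 mm, but both are under the 16 mm limit.
- **Valve and surroundings:** the valve lies in the nest, and no bystander in view looked moved. The checked force readings gave no sign of touching the welder or camera, and the arm was clear at hand-in.

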